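# Put the closed coin tubes away in the teller's caddy

### The job

Put the three capped coin tubes away in the caddy, each standing upright in the cup that matches the colour of its cap. Leave the two open tubes, whose coins show, and the stapler and magnifying glass standing or lying where they are.

Things in the scene. Friction and masses are not known exactly. Their poses are not given: they have to be found in the camera images.
- tube_red: Closed coin tube with a solid red cap (belongs in the red cup): an upright plain cylinder, 32 mm diameter, 80 mm tall, grey plastic with the top 16 mm red; about 0.15 kg, loose, standing on the counter. Origin at the centre of its underside, z up along the tube. It can be gripped anywhere along its height.
- tube_blue: Closed coin tube with a solid blue cap (belongs in the blue cup): an upright plain cylinder, 32 mm diameter, 80 mm tall, grey plastic with the top 16 mm blue; about 0.15 kg, loose, standing on the counter. Origin at the centre of its underside, z up along the tube. It can be gripped anywhere along its height.
- tube_yellow: Closed coin tube with a solid yellow cap (belongs in the yellow cup): an upright plain cylinder, 32 mm diameter, 80 mm tall, grey plastic with the top 16 mm yellow; about 0.15 kg, loose, standing on the counter. Origin at the centre of its underside, z up along the tube. It can be gripped anywhere along its height.
- cup_red: Square red plastic cup fixed in the caddy: 62 x 62 x 30 mm high, walls and floor 4 mm (54 x 54 mm inside). Origin at the centre of its underside, 8 mm above the counter; z up. The three cups stand in a row along their x axis, 76 mm apart, colours in any order, on the wooden caddy: a low tray 245 x 86 mm (8 mm floor, 22 mm high walls at the two ends of the row).
- cup_blue: Square blue plastic cup fixed in the caddy: 62 x 62 x 30 mm high, walls and floor 4 mm (54 x 54 mm inside). Origin at the centre of its underside, 8 mm above the counter; z up. The three cups stand in a row along their x axis, 76 mm apart, colours in any order, on the wooden caddy: a low tray 245 x 86 mm (8 mm floor, 22 mm high walls at the two ends of the row).
- cup_yellow: Square yellow plastic cup fixed in the caddy: 62 x 62 x 30 mm high, walls and floor 4 mm (54 x 54 mm inside). Origin at the centre of its underside, 8 mm above the counter; z up. The three cups stand in a row along their x axis, 76 mm apart, colours in any order, on the wooden caddy: a low tray 245 x 86 mm (8 mm floor, 22 mm high walls at the two ends of the row).
- open_red: Look-alike to leave alone: an open coin tube without a cap, same 32 mm diameter and 80 mm height in grey plastic, with a red collar round the top 16 mm and brass coins showing in its mouth (from above: a thin red ring round a brass disc). Loose, upright. Origin at the centre of its underside, z up.
- open_blue: Look-alike to leave alone: an open coin tube without a cap, same 32 mm diameter and 80 mm height in grey plastic, with a blue collar round the top 16 mm and brass coins showing in its mouth (from above: a thin blue ring round a brass disc). Loose, upright. Origin at the centre of its underside, z up.
- stapler: Bystander, leave alone: black steel desk stapler, 145 mm long (its x), 40 mm wide, 57 mm high, loose. Origin at the centre of its underside.
- magnifier: Bystander, leave alone: magnifying glass lying flat, round lens in a steel rim 92 mm across and 10 mm high, with a brown horn handle 17 mm thick reaching along its +x to 157 mm from the lens centre. Loose. Origin under the centre of the lens, on the counter.
Things that resemble listed ones, but are neither listed nor needed, are in the scene too. What is shaped like the tube_red but purple is not meant. Leave any purple look-alike of the tube_blue alone.

How it is judged:
At the end, for the whole second after the job is handed in: Each capped tube stands released and at rest on the floor of its colour's cup: within 15 mm of the cup's centre each way, underside less than 10 mm above the cup's, tilt under 0.12 rad. Open tubes, stapler and magnifier within 15 mm of their start, tilt under 0.12 rad (x of tube_red in the frame of cup_red between -0.015 and 0.015 m and y of tube_red in the frame of cup_red between -0.015 and 0.015 m and z of tube_red in the frame of cup_red below 0.01 m and angle between each of tube_red, tube_blue, tube_yellow, open_red, open_blue, stapler, magnifier's own z axis and vertical below 0.12 rad and linear speed of each of tube_red, tube_blue, tube_yellow below 0.02 m/s and x of tube_blue in the frame of cup_blue between -0.015 and 0.015 m and y of tube_blue in the frame of cup_blue between -0.015 and 0.015 m and z of tube_blue in the frame of cup_blue below 0.01 m and x of tube_yellow in the frame of cup_yellow between -0.015 and 0.015 m and y of tube_yellow in the frame of cup_yellow between -0.015 and 0.015 m and z of tube_yellow in the frame of cup_yellow below 0.01 m and distance of each of open_red, open_blue, stapler, magnifier from where it was at the start of the episode below 0.015 m); the robot touches nothing.
It fails at once if The open tube with the red collar is pushed more than 15 mm away or tipped over (distance of open_red from where it was at the start of the episode above 0.015 m or angle between open_red's own z axis and vertical above 0.4 rad).
It fails at once if The open tube with the blue collar is pushed more than 15 mm away or tipped over (distance of open_blue from where it was at the start of the episode above 0.015 m or angle between open_blue's own z axis and vertical above 0.4 rad).
It fails at once if The stapler is pushed more than 15 mm away or tipped over (distance of stapler from where it was at the start of the episode above 0.015 m or angle between stapler's own z axis and vertical above 0.4 rad).
It fails at once if The magnifying glass is pushed more than 15 mm away or tipped over (distance of magnifier from where it was at the start of the episode above 0.015 m or angle between magnifier's own z axis and vertical above 0.4 rad).
It also fails if it takes over 86 s, if anything falls off the work surface, if the arm or the gripper's body presses on something with over 40 N, if the wrist force passes 120 N, or if a joint passes its speed limit or range.

### The arm

A 6-joint arm with a two-finger parallel gripper is mounted at the origin on the work surface. World frame = base frame: x ahead of the robot, y to its left, z up, the work surface at z = 0. Lengths are in m, angles in rad, forces in N, time in s.
With the tool pointing down it reaches from about 0.35 to 0.975 m from the base axis. Payload 4.9 kg.
Tool frame: the origin (TCP) lies between the finger pads; the fingertips stand 17 mm ahead of it and the grasp point (between the pads) lies 2 mm behind it; z points along the fingers, y is the direction in which the jaws open and shut (so a half turn about z gives the same grasp; the last joint's range is limited). The gripper opens to 85 mm and grips with 20 to 120 N. Pads are 22 mm wide; open, the fingers measure 114 mm over their backs; the gripper's body (76 mm by 85 mm) begins 54 mm behind the grasp point. The pads swing forward as they close: fully open they stand 13 mm farther back than shut.
Start: joints at [1.05, 0.053, 1.613, -0, 1.476, -0.119], TCP at [0.244, 0.575, 0.248] pointing down, gripper open.
Joint ranges: [-3.01, 3.01], [-1.01, 2.22], [0.06, 2.58], [-1.02, 4.17], [0.09, 2.62], [-3.14, 3.14]. Speed limits (rad/s): [2.57, 2.57, 3.14, 3.14, 3.14, 3.14].

### API

Orientations are given as a unit quaternion [w, x, y, z].
In Python, from plant import state, grab_frame, camera_model, job_done, find_in, silhouettes, landmark_of gives the robot as it stands.
- The arm moves only by the shell command python3 -m crank 'ROWS'. ROWS is JSON, a list of rows, each an object with "angular": the turn, a rotation vector about the tool's x, y, z each as a share of 5 degrees, from -1 to 1, a list of three; "delta_pos": the shift along the tool's x, y, z each as a share of 3 cm, from -1 to 1, a list of three; "gripper": the opening, from 0 (shut) to 1 (fully open). In form: [{"angular": [ax, ay, az], "delta_pos": [tx, ty, tz], "gripper": gripper}, ...]. A call has 1 to 12 rows; each row shifts and turns the commanded pose from where the row before left it, along the tool's axes as they then stand; what a row does not reach is not made up. A row lasts 1/8 s, in which the tool goes at most 62.5 mm and 10.7 degrees, less where a joint would pass 70% of its speed; a pose out of reach is approached as far as the arm can. A call with a number of a shift or a turn outside -1 to 1 is refused whole. A call with a gripper value outside its range is refused whole. The fingers move at their own pace and stop on an object; the grip force is fixed at half the most. Time passes only in rows, so rows that do not move let the fingers close. It gives the time, the measured TCP pose, the force and the opening at its end, in the units of the state.
- state(): the state, without advancing time (a new reading comes with each control period).
- grab_frame(name): name is "scene" or "top" or "wrist"; returns the picture (480x640x3 uint8, red, green, blue); there is no depth.
- camera_model(name): a dict with "camera_matrix" (3x3 intrinsics, pixels), "rvec" (rotation vector, rad) and "tvec" (3), from world to camera coordinates, as OpenCV has them; the wrist camera has in their place "mount" (4x4, takes a point from camera to tool coordinates, whose origin is the TCP and whose axes are the flange's). Camera axes: x right, y down, z forward; pixel columns grow to the right and rows downward; lengths in m; the calibration is good to about 2 mm. The wrist camera is an equidistant fisheye: a pixel r from the principal point sees the ray r / f radians off the axis. A picture is of the moment at which its call begins: read the wrist's pose just before it. camera_model takes no time and is no camera call.
- job_done(): hands the job in, once; it reports no verdict.
Trained networks look in the newest picture that a camera, given by its name, has taken for a name from the list of things; names that differ only in an ending like _2 or _b are one class to them, and where a whole thing is asked for, a point or a joint stands for the part that bears it (a point fixed in the world has none). Each returns a list of dicts, best first, with "conf" (0 to 1); they miss things now and then, are a little off and sometimes report something else, mostly with a low value. They report only what shows in the picture. A call takes as long as a camera call. They do not tell look-alikes from the thing itself.
- find_in(camera, target): "bbox" ([left, top, right, bottom] in pixels, round what is visible of it).
- silhouettes(camera, target): "mask" (480x640 bool, what is visible of it) and "bbox" ([left, top, right, bottom] in pixels, round what is visible of it).
- landmark_of(camera, target): "pixel" ([column, row] in pixels: a listed point, or the origin of a listed thing).
The state is a dict: "time": time; "joint_pos": joint angles; "joint_vel": joint speeds; "joint_efforts": joint torques, N m; "tool_pos": TCP position; "tool_rot": TCP orientation; "contact_force": force on the tool from outside, world axes, zero at the start; "ft_torque": the same for the moment, N m; "gripper_width": opening from 0.0 (shut) to 1.0 (fully open).
Only numpy, scipy, OpenCV 4.12 (cv2) and the standard library are available. Lean on these libraries where they do the work, as an engineer would, in place of code of your own. Each camera call takes 0.05 s, during which the arm holds its last target.

## Working session

There is one attempt and no reset: what is moved stays moved. The work goes in short steps, Python scripts to look and compute and a shell command to move; the robot and the scene stay as the last step left them, time stands still between calls to the robot, and variables do not carry over. Pictures are saved under pics/ and viewed, and the job is handed in when it is done.

```bash
mkdir -p pics; ls
python3 - <<'E'
from plant import *
import cv2, json
print(state())
for n in ["scene","top","wrist"]:
    im=grab_frame(n); cv2.imwrite(f"pics/a_{n}.png",im[:,:,::-1]); print(n,camera_model(n))
E
```

```text
pics
{'time': 0.0, 'joint_pos': array([ 1.05002374e+00,  5.33789921e-02,  1.61427667e+00,  1.68669193e-05,
        1.47596042e+00, -1.19027493e-01]), 'joint_vel': array([-0.00019415, -0.0013498 ,  0.00139606,  0.00130475,  0.00076384,
       -0.00179921]), 'joint_efforts': array([ 1.43985588e-03, -3.93683624e+01, -3.70177603e+01, -3.97811550e-05,
        6.95518451e-03, -2.73671411e-06]), 'tool_pos': array([0.24411635, 0.57473465, 0.24705959]), 'tool_rot': array([-3.26123865e-04,  1.99525096e-01,  9.79892194e-01, -9.57745491e-04]), 'contact_force': array([0.90745295, 0.11469849, 0.97377106]), 'ft_torque': array([ 0.05698232,  0.00539956, -0.01196451]), 'gripper_width': 1.0003009388301507}
scene {'camera_matrix': array([[475.41563246,   0.        , 319.61162876],
       [  0.        , 475.41563246, 245.5668232 ],
       [  0.        ,   0.        ,   1.        ]]), 'rvec': array([ 2.25130779,  1.39799219, -0.37084407]), 'tvec': array([-0.26988859, -0.43854842,  1.22023996])}
top {'camera_matrix': array([[596.69343161,   0.        , 329.2612988 ],
       [  0.        , 596.69343161, 248.34477467],
       [  0.        ,   0.        ,   1.        ]]), 'rvec': array([ 2.12512765, -2.14931399,  0.16102292]), 'tvec': array([0.01105354, 0.59333949, 1.24540464])}
wrist {'camera_matrix': array([[371.64829954,   0.        , 317.37750811],
       [  0.        , 371.64829954, 236.31371861],
       [  0.        ,   0.        ,   1.        ]]), 'mount': array([[-3.88462141e-04, -9.44413283e-01, -3.28760400e-01,
         8.42473498e-02],
       [ 9.99999809e-01, -5.25018260e-04,  3.26596971e-04,
         1.88274840e-04],
       [-4.81047731e-04, -3.28760211e-01,  9.44413306e-01,
        -1.25373266e-01],
       [ 0.00000000e+00,  0.00000000e+00,  0.00000000e+00,
         1.00000000e+00]])}
```

View pics/a_scene.png

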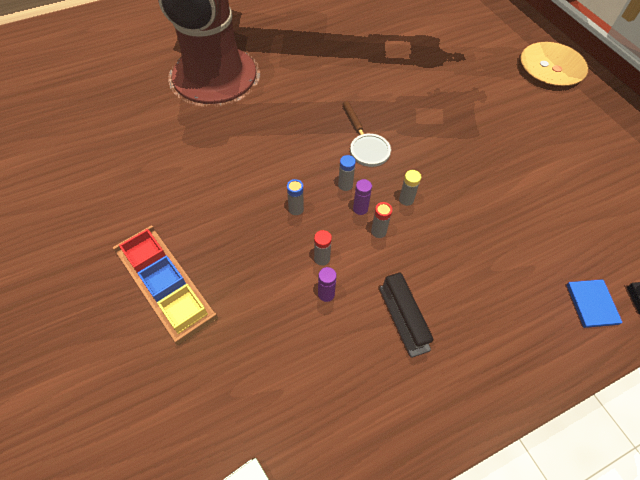

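View pics/a_top.png

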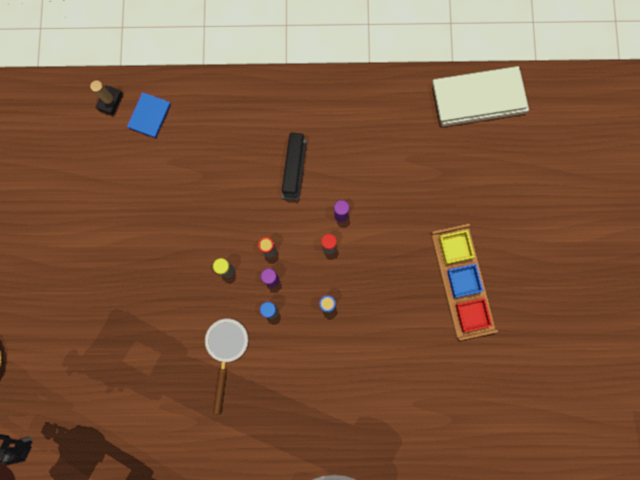

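View pics/a_wrist.png

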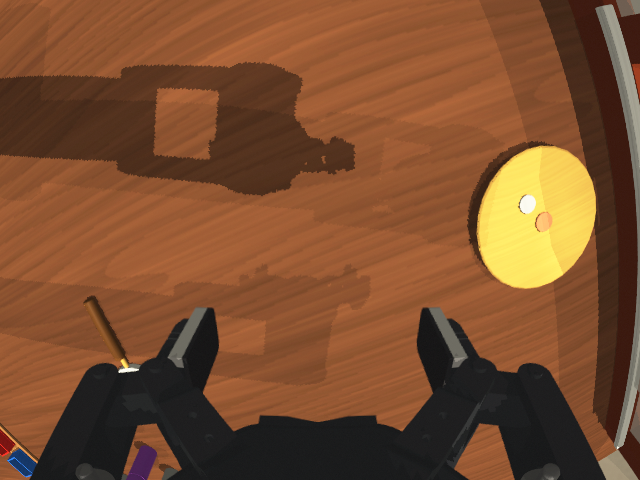

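The top view shows the capped tubes at about red (329,241), blue (268,310) and yellow (221,267). The open ones are at (266,245) and (327,304), and the purple ones at (342,209) and (269,276). The cups run yellow, blue, red from (456,247) to (474,316). Next I'll measure positions.

```bash
cat > h.py <<'E'
import numpy as np, cv2
from plant import *
def ray_plane(cam,px,z):
    c=camera_model(cam); K=c["camera_matrix"]; R,_=cv2.Rodrigues(c["rvec"]); t=c["tvec"]
    n=cv2.undistortPoints(np.array([[px]],float),K,None).ravel()
    d=R.T@np.array([n[0],n[1],1]); o=-R.T@t
    return o+d*(z-o[2])/d[2]
def proj(cam,P):
    c=camera_model(cam); return cv2.projectPoints(np.array(P,float).reshape(-1,3),c["rvec"],c["tvec"],c["camera_matrix"],None)[0].reshape(-1,2)
E
python3 - <<'E'
from h import *
for cam in ["top","scene"]:
    im=grab_frame(cam)
    for n in ["tube_red","tube_blue","tube_yellow","open_red","open_blue","cup_red","cup_blue","cup_yellow"]:
        for d in find_in(cam,n)[:4]:
            b=d["bbox"]; c=[(b[0]+b[2])/2,(b[1]+b[3])/2]
            print(cam,n,round(d["conf"],2),np.round(b),ray_plane(cam,c,.04).round(3))
# colour seg in top
im=grab_frame("top"); hsv=cv2.cvtColor(im,cv2.COLOR_RGB2HSV)
R={"red":[(0,170,120),(5,255,255)],"red2":[(174,170,120),(180,255,255)],"blue":[(100,150,90),(122,255,255)],"yellow":[(22,140,120),(34,255,255)],"purple":[(128,100,60),(160,255,255)]}
for k,(lo,hi) in R.items():
    m=cv2.inRange(hsv,lo,hi); n,l,s,ce=cv2.connectedComponentsWithStats(m)
    for i in range(1,n):
        if s[i,4]>40:
            rr=cv2.minAreaRect(np.argwhere(l==i)[:,::-1].astype(np.float32))
            print(k,s[i],ce[i].round(1),"z.08",ray_plane("top",ce[i],.08).round(4)[:2],"z.03",ray_plane("top",ce[i],.03).round(4)[:2],rr)
cv2.imwrite("pics/crop.png",cv2.resize(im[180:360,190:510],None,fx=2.5,fy=2.5,interpolation=cv2.INTER_CUBIC)[:,:,::-1])
E
```

```text
top tube_red 0.77 [322. 236. 340. 255.] [0.601 0.001 0.04 ]
top tube_red 0.53 [335. 198. 347. 219.] [ 0.682 -0.022  0.04 ]
top tube_blue 0.59 [259. 270. 282. 287.] [0.53  0.132 0.04 ]
top tube_blue 0.58 [262. 301. 279. 318.] [0.463 0.132 0.04 ]
top open_red 0.5 [261. 238. 277. 259.] [0.595 0.135 0.04 ]
top open_blue 0.47 [321. 296. 336. 314.] [0.471 0.007 0.04 ]
top cup_red 0.93 [456. 298. 492. 330.] [ 0.449 -0.304  0.04 ]
top cup_blue 0.66 [448. 268. 486. 297.] [ 0.517 -0.292  0.04 ]
top cup_blue 0.36 [206. 321. 248. 414.] [0.343 0.223 0.04 ]
top cup_yellow 0.7 [437. 231. 472. 265.] [ 0.592 -0.268  0.04 ]
top cup_yellow 0.53 [319. 236. 336. 255.] [0.6   0.008 0.04 ]
scene tube_red 0.95 [322. 266. 337. 301.] [ 0.678 -0.017  0.04 ]
scene tube_red 0.85 [314. 229. 331. 265.] [0.604 0.006 0.04 ]
scene tube_blue 0.84 [338. 156. 354. 194.] [0.466 0.131 0.04 ]
scene tube_blue 0.57 [350. 176. 373. 214.] [0.526 0.135 0.04 ]
scene tube_yellow 0.87 [396. 169. 422. 206.] [0.553 0.233 0.04 ]
scene open_red 0.66 [368. 203. 396. 237.] [0.599 0.141 0.04 ]
scene open_blue 0.62 [283. 181. 306. 214.] [
[... 1432 characters left out ...]
244.4] z.08 [0.5983 0.1403] z.03 [0.6066 0.146 ] ((264.44232177734375, 244.28848266601562), (7.648529052734375, 9.41357421875), 11.309932708740234)
yellow [213 258  16  16 213] [220.4 265.6] z.08 [0.5542 0.2334] z.03 [0.5607 0.2429] ((220.5, 265.5), (15.0, 15.0), 90.0)
yellow [323 299   9   9  43] [326.8 303.1] z.08 [0.473  0.0106] z.03 [0.4763 0.0111] ((327.0, 303.0), (8.0, 8.0), 0.0)
purple [334 200  15  22 257] [341. 210.] z.08 [ 0.6704 -0.0216] z.03 [ 0.6816 -0.0224] ((341.0, 210.5), (21.0, 14.0), 90.0)
purple [261 268  17  19 226] [268.9 276.7] z.08 [0.5295 0.1313] z.03 [0.535  0.1367] ((269.1000061035156, 276.29998779296875), (17.441329956054688, 15.652474403381348), 26.56505012512207)
```

View pics/crop.png

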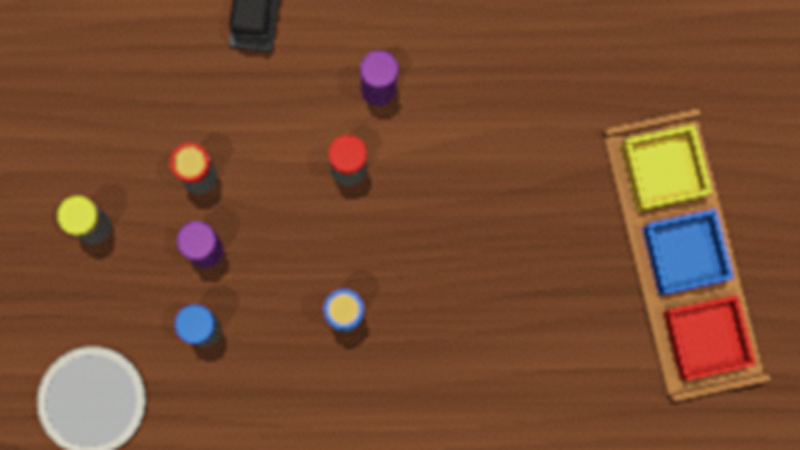

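```bash
cat >> h.py <<'E'
from scipy.spatial.transform import Rotation as Rn
def togo(p, yaw=90):
    s=state(); q=s["tool_rot"]; R=Rn.from_quat([q[1],q[2],q[3],q[0]])
    d=R.inv().apply(np.array(p)-s["tool_pos"])
    y=np.radians(yaw); Y=np.array([np.cos(y),np.sin(y),0]); Z=np.array([0,0,-1.]); X=np.cross(Y,Z)
    T=Rn.from_matrix(np.array([X,Y,Z]).T)
    a=(R.inv()*T).as_rotvec(degrees=True)
    print("t",round(s["time"],2),"pos",s["tool_pos"].round(4),"rows delta",(d/.03).round(2),"rows ang",(a/5).round(2),"F",s["contact_force"].round(1),"grip",round(s["gripper_width"],3),"q",s["joint_pos"].round(2))
E
python3 -c "
from h import *
togo([.554,.234,.2])"
python3 -m crank '[{"angular":[0,0,-1],"delta_pos":[0,0,0],"gripper":0.75},{"angular":[0,0,-1],"delta_pos":[0,0,0],"gripper":0.75},{"angular":[0,0,-1],"delta_pos":[0,0,0],"gripper":0.75},{"angular":[0,0,-1],"delta_pos":[0,0,0],"gripper":0.75},{"angular":[0,0,-0.6],"delta_pos":[0,0,0],"gripper":0.75}]'
python3 -c "
from h import *
togo([.554,.234,.2])"
```

```text
t 1.1 pos [0.2444 0.5752 0.2483] rows delta [-13.95  -6.43   1.61] rows ang [-0.  -0.  -4.6] F [ 0.6 -0.4 -0.9] grip 0.998 q [ 1.05  0.05  1.61 -0.    1.48 -0.12]
time: 1.72
tool_pos: [0.2444, 0.5752, 0.2483]
tool_rot: [-0.0, -0.001, 1.0, -0.0]
contact_force: [0.6, 0.2, -1.1]
gripper_width: 0.752
t 1.73 pos [0.2444 0.5752 0.2483] rows delta [-10.3  -11.39   1.61] rows ang [-0.   -0.    0.02] F [ 0.6  0.2 -1.1] grip 0.752 q [ 1.05  0.05  1.61  0.    1.48 -0.52]
```

```bash
python3 -m crank '[{"angular":[0,0,0],"delta_pos":[-0.86,-0.95,0.13],"gripper":0.75},{"angular":[0,0,0],"delta_pos":[-0.86,-0.95,0.13],"gripper":0.75},{"angular":[0,0,0],"delta_pos":[-0.86,-0.95,0.13],"gripper":0.75},{"angular":[0,0,0],"delta_pos":[-0.86,-0.95,0.13],"gripper":0.75},{"angular":[0,0,0],"delta_pos":[-0.86,-0.95,0.13],"gripper":0.75},{"angular":[0,0,0],"delta_pos":[-0.86,-0.95,0.13],"gripper":0.75},{"angular":[0,0,0],"delta_pos":[-0.86,-0.95,0.13],"gripper":0.75},{"angular":[0,0,0],"delta_pos":[-0.86,-0.95,0.13],"gripper":0.75},{"angular":[0,0,0],"delta_pos":[-0.86,-0.95,0.13],"gripper":0.75},{"angular":[0,0,0],"delta_pos":[-0.86,-0.95,0.13],"gripper":0.75},{"angular":[0,0,0],"delta_pos":[-0.86,-0.95,0.13],"gripper":0.75},{"angular":[0,0,0],"delta_pos":[-0.86,-0.95,0.13],"gripper":0.75}]'
python3 - <<'E'
from h import *
togo([.554,.234,.2])
s=state(); im=grab_frame("wrist"); cv2.imwrite("pics/b_w.png",im[:,:,::-1])
# predicted pixels for measured objects
c=camera_model("wrist"); K=c["camera_matrix"]; M=np.array(c["mount"]); q=s["tool_rot"]; T=np.eye(4); T[:3,:3]=Rn.from_quat([q[1],q[2],q[3],q[0]]).as_matrix(); T[:3,3]=s["tool_pos"]
W=np.linalg.inv(T@M)
for n,p in dict(yel=[.5542,.2334,.08],ored=[.597,.14,.08],blue=[.4613,.1331,.08],red=[.6037,.0054,.08]).items():
    v=(W@np.array(p+[1]))[:3]
    print(n,cv2.fisheye.projectPoints(v.reshape(1,1,3),np.zeros(3),np.zeros(3),K,np.zeros(4))[0].ravel().round(1))
im=grab_frame("top"); cv2.imwrite("pics/b_t.png",im[:,:,::-1])
E
```

```text
time: 3.22
tool_pos: [0.5547, 0.2321, 0.2015]
tool_rot: [0.0, 0.0, 1.0, 0.0]
contact_force: [-0.5, -0.7, 0.6]
gripper_width: 0.751
t 3.23 pos [0.5547 0.2321 0.2015] rows delta [0.02 0.06 0.05] rows ang [ 0.  0. -0.] F [-0.5 -0.7  0.6] grip 0.751 q [ 0.27  0.03  1.72  0.    1.4  -1.3 ]
yel [319.2 233.2]
ored [197.9 286. ]
blue [172.4 104.9]
red [ 63.9 286.4]
```

View pics/b_w.png

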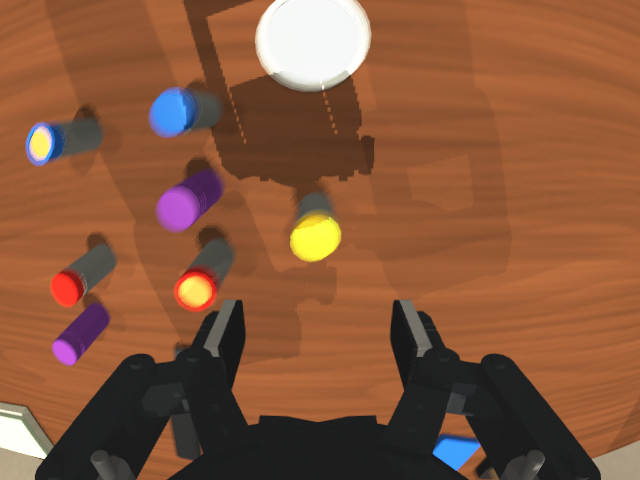

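The yellow cap is at (316,237) in the wrist view, 2–4 px from where I predicted it, so the top-camera positions hold. I'll descend and grip.

```bash
python3 -m crank '[{"angular":[0,0,0],"delta_pos":[-0.04,0.05,0.95],"gripper":0.75},{"angular":[0,0,0],"delta_pos":[0,0,0.95],"gripper":0.75},{"angular":[0,0,0],"delta_pos":[0,0,0.95],"gripper":0.75},{"angular":[0,0,0],"delta_pos":[0,0,0.95],"gripper":0.75},{"angular":[0,0,0],"delta_pos":[0,0,0.55],"gripper":0.75},{"angular":[0,0,0],"delta_pos":[0,0,0.5],"gripper":0.75},{"angular":[0,0,0],"delta_pos":[0,0,0],"gripper":0.2},{"angular":[0,0,0],"delta_pos":[0,0,0],"gripper":0.2},{"angular":[0,0,0],"delta_pos":[0,0,0],"gripper":0.2},{"angular":[0,0,0],"delta_pos":[0,0,0],"gripper":0.2}]'
python3 - <<'E'
from h import *
togo([.5965,-.273,.2])
im=grab_frame("scene"); cv2.imwrite("pics/c_s.png",im[100:340,250:490][:,:,::-1].repeat(2,0).repeat(2,1))
E
```

```text
time: 4.58
tool_pos: [0.5557, 0.2348, 0.057]
tool_rot: [0.001, 0.0, 1.0, 0.0]
contact_force: [0.3, 0.7, 1.2]
gripper_width: 0.362
t 4.58 pos [0.5557 0.2348 0.057 ] rows delta [ -1.37 -16.92  -4.77] rows ang [ 0.01  0.02 -0.  ] F [0.3 0.7 1.2] grip 0.362 q [ 0.28  0.19  1.8   0.    1.15 -1.29]
```

View pics/c_s.png

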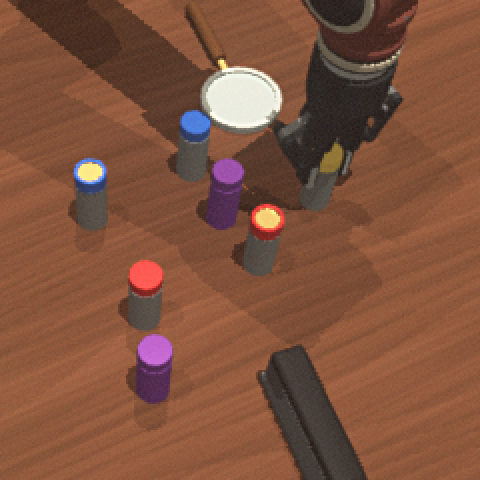

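The scene picture shows the yellow tube between the fingers, and nothing else has moved. The opening of 0.362 fits a 32 mm tube. I'll lift it and carry it over.

```bash
python3 -m crank '[{"angular":[0,0,0],"delta_pos":[0,0,-0.95],"gripper":0.2},{"angular":[0,0,0],"delta_pos":[0,0,-0.95],"gripper":0.2},{"angular":[0,0,0],"delta_pos":[0,0,-0.95],"gripper":0.2},{"angular":[0,0,0],"delta_pos":[0,0,-0.95],"gripper":0.2},{"angular":[0,0,0],"delta_pos":[0,0,-0.95],"gripper":0.2},{"angular":[0,0,0],"delta_pos":[-0.08,-0.95,0],"gripper":0.2},{"angular":[0,0,0],"delta_pos":[-0.08,-0.95,0],"gripper":0.2},{"angular":[0,0,0],"delta_pos":[-0.08,-0.95,0],"gripper":0.2},{"angular":[0,0,0],"delta_pos":[-0.08,-0.95,0],"gripper":0.2},{"angular":[0,0,0],"delta_pos":[-0.08,-0.95,0],"gripper":0.2},{"angular":[0,0,0],"delta_pos":[-0.08,-0.95,0],"gripper":0.2},{"angular":[0,0,0],"delta_pos":[-0.08,-0.95,0],"gripper":0.2}]'
python3 -m crank '[{"angular":[0,0,0],"delta_pos":[-0.08,-0.95,0],"gripper":0.2},{"angular":[0,0,0],"delta_pos":[-0.08,-0.95,0],"gripper":0.2},{"angular":[0,0,0],"delta_pos":[-0.08,-0.95,0],"gripper":0.2},{"angular":[0,0,0],"delta_pos":[-0.08,-0.95,0],"gripper":0.2},{"angular":[0,0,0],"delta_pos":[-0.08,-0.95,0],"gripper":0.2},{"angular":[0,0,0],"delta_pos":[-0.08,-0.95,0],"gripper":0.2},{"angular":[0,0,0],"delta_pos":[-0.08,-0.95,0],"gripper":0.2},{"angular":[0,0,0],"delta_pos":[-0.08,-0.95,0],"gripper":0.2},{"angular":[0,0,0],"delta_pos":[-0.08,-0.95,0],"gripper":0.2}]'
python3 - <<'E'
from h import *
togo([.5965,-.273,.08])
s=state(); im=grab_frame("wrist"); cv2.imwrite("pics/d_w.png",im[:,:,::-1])
c=camera_model("wrist"); K=c["camera_matrix"]; M=np.array(c["mount"]); q=s["tool_rot"]; T=np.eye(4); T[:3,:3]=Rn.from_quat([q[1],q[2],q[3],q[0]]).as_matrix(); T[:3,3]=s["tool_pos"]
W=np.linalg.inv(T@M)
for n,p in dict(y=[.5965,-.273,.038],b=[.522,-.2875,.038],r=[.4475,-.3025,.038]).items():
    v=(W@np.array(p+[1]))[:3]
    print(n,cv2.fisheye.projectPoints(v.reshape(1,1,3),np.zeros(3),np.zeros(3),K,np.zeros(4))[0].ravel().round(1))
im=grab_frame("scene"); cv2.imwrite("pics/d_s.png",im[130:380,60:360][:,:,::-1].repeat(2,0).repeat(2,1))
E
```

```text
time: 6.12
tool_pos: [0.5715, 0.0342, 0.1982]
tool_rot: [-0.0, 0.0, 1.0, 0.0]
contact_force: [-0.4, 0.4, -2.2]
gripper_width: 0.355
time: 7.25
tool_pos: [0.593, -0.2222, 0.1981]
tool_rot: [-0.0, 0.0, 1.0, 0.0]
contact_force: [0.3, -0.3, -0.8]
gripper_width: 0.359
t 7.25 pos [ 0.593  -0.2222  0.1981] rows delta [-0.12 -1.69  3.93] rows ang [ 0.   -0.01 -0.01] F [ 0.3 -0.3 -0.8] grip 0.359 q [-0.48  0.11  1.64  0.    1.39 -2.05]
y [254.7 222.9]
b [232.6 131. ]
r [212.4  38.5]
```

View pics/d_w.png

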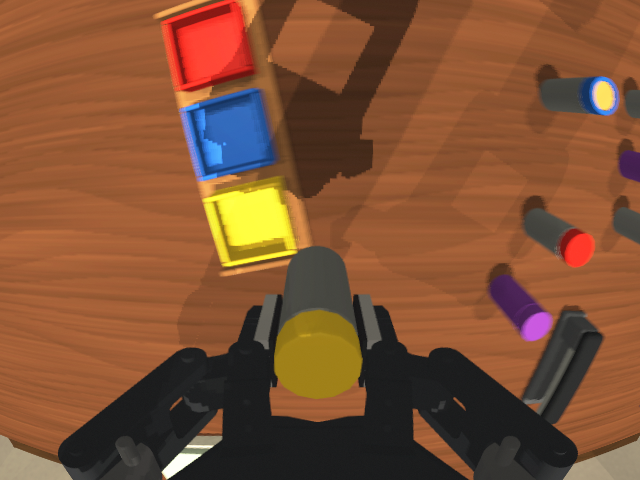

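View pics/d_s.png

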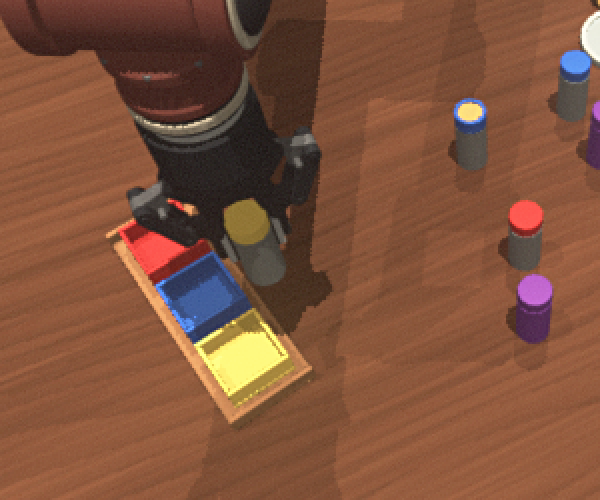

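The yellow cup centre is at about (252,223) in the wrist view, against a predicted (255,223). The tube hangs upright and is clear of everything. I'll place it.

```bash
python3 -m crank '[{"angular":[0,0,0],"delta_pos":[-0.13,-0.88,0],"gripper":0.2},{"angular":[0,0,0],"delta_pos":[0,-0.88,0],"gripper":0.2},{"angular":[0,0,0],"delta_pos":[0,0,0.8],"gripper":0.2},{"angular":[0,0,0],"delta_pos":[0,0,0.8],"gripper":0.2},{"angular":[0,0,0],"delta_pos":[0,0,0.8],"gripper":0.2},{"angular":[0,0,0],"delta_pos":[0,0,0.8],"gripper":0.2},{"angular":[0,0,0],"delta_pos":[0,0,0.4],"gripper":0.2},{"angular":[0,0,0],"delta_pos":[0,0,0.4],"gripper":0.2},{"angular":[0,0,0],"delta_pos":[0,0,0.2],"gripper":0.2},{"angular":[0,0,0],"delta_pos":[0,0,0],"gripper":0.2}]'
python3 - <<'E'
from h import *
togo([.597,-.275,.07])
im=grab_frame("scene"); cv2.imwrite("pics/e_s.png",im[130:380,60:360][:,:,::-1].repeat(2,0).repeat(2,1))
E
```

```text
time: 8.6
tool_pos: [0.5972, -0.2743, 0.0724]
tool_rot: [-0.0, 0.0, 1.0, 0.0]
contact_force: [-0.1, 0.3, -1.7]
gripper_width: 0.359
t 8.6 pos [ 0.5972 -0.2743  0.0724] rows delta [ 0.01 -0.02  0.08] rows ang [ 0. -0. -0.] F [-0.1  0.3 -1.7] grip 0.359 q [-0.54  0.29  1.66 -0.    1.2  -2.11]
```

View pics/e_s.png

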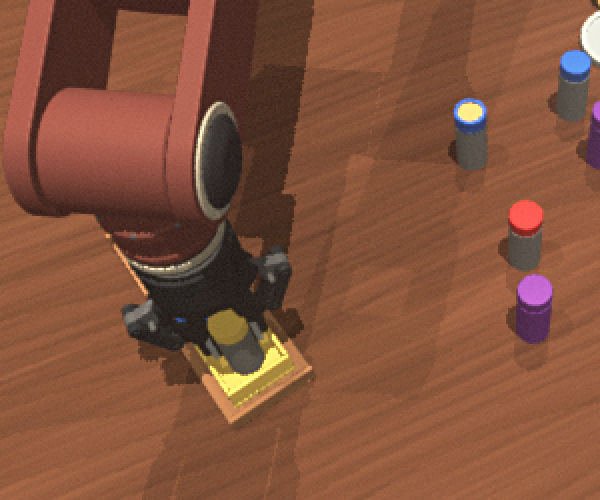

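```bash
python3 -m crank '[{"angular":[0,0,0],"delta_pos":[0,0,0.08],"gripper":0.2},{"angular":[0,0,0],"delta_pos":[0,0,0.03],"gripper":0.2},{"angular":[0,0,0],"delta_pos":[0,0,0],"gripper":0.2}]'
python3 -m crank '[{"angular":[0,0,0],"delta_pos":[0,0,0],"gripper":0.7},{"angular":[0,0,0],"delta_pos":[0,0,0],"gripper":0.7},{"angular":[0,0,0],"delta_pos":[0,0,0],"gripper":0.7},{"angular":[0,0,0],"delta_pos":[0,0,-0.5],"gripper":0.7},{"angular":[0,0,0],"delta_pos":[0,0,-0.9],"gripper":0.7},{"angular":[0,0,0],"delta_pos":[0,0,-1],"gripper":0.7},{"angular":[0,0,0],"delta_pos":[0,0,-1],"gripper":0.7},{"angular":[0,0,0],"delta_pos":[0,0,-0.9],"gripper":0.7},{"angular":[0,0,0],"delta_pos":[0,0.95,0],"gripper":0.7},{"angular":[0,0,0],"delta_pos":[0,0.95,0],"gripper":0.7}]'
python3 - <<'E'
from h import *
togo([.606,.005,.2])
im=grab_frame("wrist"); cv2.imwrite("pics/f_w.png",im[:,:,::-1])
im=grab_frame("scene"); cv2.imwrite("pics/f_s.png",im[130:380,60:360][:,:,::-1].repeat(2,0).repeat(2,1))
E
```

```text
time: 9.02
tool_pos: [0.5972, -0.2742, 0.0693]
tool_rot: [0.0, 0.0, 1.0, -0.0]
contact_force: [-1.3, 0.0, -1.6]
gripper_width: 0.359
time: 10.28
tool_pos: [0.5977, -0.2171, 0.2005]
tool_rot: [0.001, 0.001, 1.0, -0.001]
contact_force: [-0.0, 0.7, -0.4]
gripper_width: 0.698
t 10.28 pos [ 0.5977 -0.2171  0.2005] rows delta [-0.27  7.4   0.01] rows ang [-0.01  0.03 -0.01] F [-0.   0.7 -0.4] grip 0.698 q [-0.47  0.11  1.63  0.    1.4  -2.04]
```

View pics/f_w.png

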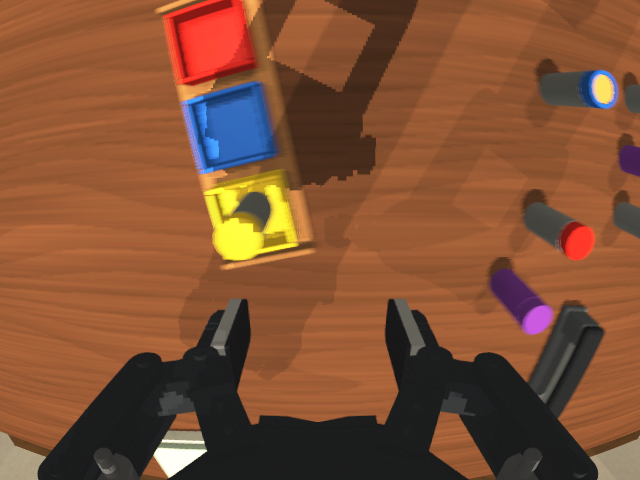

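View pics/f_s.png

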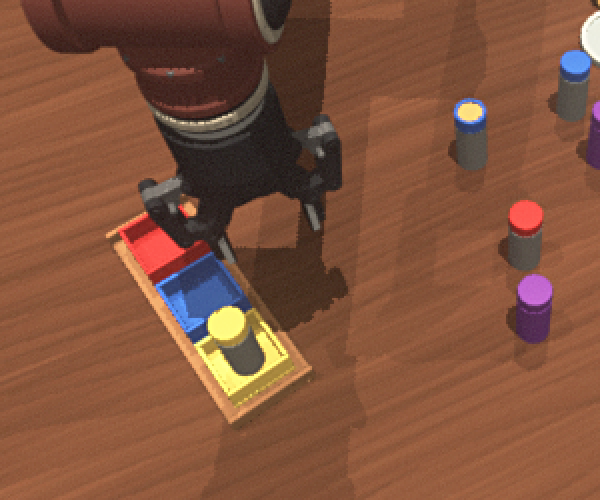

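The yellow tube stands upright in the yellow cup: its cap is at (228,322) in the scene crop, with its base inside the cup. Next is red.

```bash
python3 -m crank '[{"angular":[0,0,0],"delta_pos":[-0.04,0.95,0],"gripper":0.7},{"angular":[0,0,0],"delta_pos":[-0.04,0.95,0],"gripper":0.7},{"angular":[0,0,0],"delta_pos":[-0.04,0.95,0],"gripper":0.7},{"angular":[0,0,0],"delta_pos":[-0.04,0.95,0],"gripper":0.7},{"angular":[0,0,0],"delta_pos":[-0.04,0.95,0],"gripper":0.7},{"angular":[0,0,0],"delta_pos":[-0.04,0.95,0],"gripper":0.7},{"angular":[0,0,0],"delta_pos":[-0.03,0.9,0],"gripper":0.7},{"angular":[0,0,0],"delta_pos":[0,0.8,0],"gripper":0.7},{"angular":[0,0,0],"delta_pos":[0,0,0],"gripper":0.7}]'
python3 - <<'E'
from h import *
togo([.606,.005,.057])
im=grab_frame("wrist"); cv2.imwrite("pics/g_w.png",im[:,:,::-1])
E
```

```text
time: 11.5
tool_pos: [0.6057, 0.0054, 0.1991]
tool_rot: [0.001, -0.001, 1.0, -0.0]
contact_force: [0.7, -0.2, 0.1]
gripper_width: 0.7
t 11.5 pos [0.6057 0.0054 0.1991] rows delta [-0.   -0.01  4.74] rows ang [-0.01  0.01  0.02] F [ 0.7 -0.2  0.1] grip 0.7 q [-0.11  0.04  1.71 -0.    1.39 -1.69]
```

View pics/g_w.png

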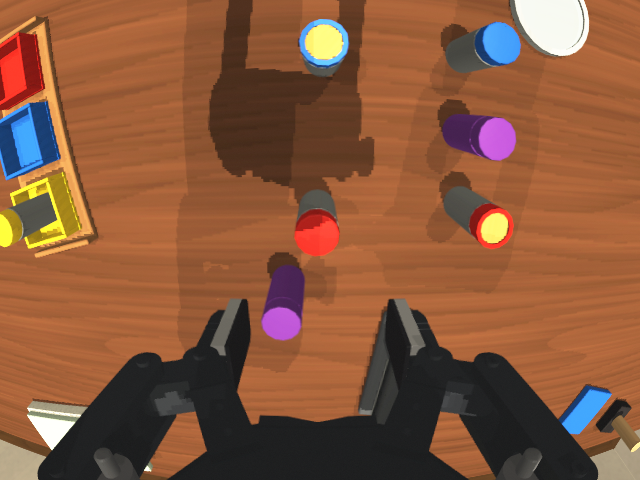

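The red cap is at (317,234), the same place relative to the gripper as yellow was before its grasp, and the purple tube is clear of both fingers. I'll descend and grip.

```bash
python3 -m crank '[{"angular":[0,0,0],"delta_pos":[0,0,0.9],"gripper":0.7},{"angular":[0,0,0],"delta_pos":[0,0,0.95],"gripper":0.7},{"angular":[0,0,0],"delta_pos":[0,0,0.95],"gripper":0.7},{"angular":[0,0,0],"delta_pos":[0,0,0.95],"gripper":0.7},{"angular":[0,0,0],"delta_pos":[0,0,0.55],"gripper":0.7},{"angular":[0,0,0],"delta_pos":[0,0,0.44],"gripper":0.7},{"angular":[0,0,0],"delta_pos":[0,0,0],"gripper":0.2},{"angular":[0,0,0],"delta_pos":[0,0,0],"gripper":0.2},{"angular":[0,0,0],"delta_pos":[0,0,0],"gripper":0.2},{"angular":[0,0,0],"delta_pos":[0,0,0],"gripper":0.2}]'
python3 - <<'E'
from h import *
togo([.449,-.304,.2])
im=grab_frame("scene"); cv2.imwrite("pics/i_s.png",im[100:340,250:490][:,:,::-1].repeat(2,0).repeat(2,1))
E
```

```text
time: 12.8
tool_pos: [0.6059, 0.0048, 0.0568]
tool_rot: [0.001, 0.0, 1.0, -0.0]
contact_force: [-0.2, 0.1, 0.6]
gripper_width: 0.362
t 12.8 pos [0.6059 0.0048 0.0568] rows delta [  5.22 -10.29  -4.78] rows ang [-0.    0.02 -0.  ] F [-0.2  0.1  0.6] grip 0.362 q [-0.11  0.2   1.79 -0.    1.15 -1.69]
```

View pics/i_s.png

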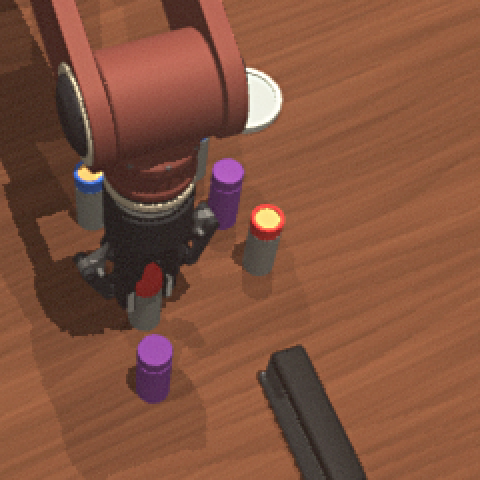

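The red tube is gripped and its neighbours are undisturbed. I'll carry it to the red cup.

```bash
python3 -m crank '[{"angular":[0,0,0],"delta_pos":[0,0,-0.95],"gripper":0.2},{"angular":[0,0,0],"delta_pos":[0,0,-0.95],"gripper":0.2},{"angular":[0,0,0],"delta_pos":[0,0,-0.95],"gripper":0.2},{"angular":[0,0,0],"delta_pos":[0,0,-0.95],"gripper":0.2},{"angular":[0,0,0],"delta_pos":[0,0,-0.95],"gripper":0.2},{"angular":[0,0,0],"delta_pos":[0.47,-0.93,0],"gripper":0.2},{"angular":[0,0,0],"delta_pos":[0.47,-0.93,0],"gripper":0.2},{"angular":[0,0,0],"delta_pos":[0.47,-0.93,0],"gripper":0.2},{"angular":[0,0,0],"delta_pos":[0.47,-0.93,0],"gripper":0.2},{"angular":[0,0,0],"delta_pos":[0.47,-0.93,0],"gripper":0.2},{"angular":[0,0,0],"delta_pos":[0.47,-0.93,0],"gripper":0.2},{"angular":[0,0,0],"delta_pos":[0.47,-0.93,0],"gripper":0.2}]'
python3 -m crank '[{"angular":[0,0,0],"delta_pos":[0.47,-0.93,0],"gripper":0.2},{"angular":[0,0,0],"delta_pos":[0.47,-0.93,0],"gripper":0.2},{"angular":[0,0,0],"delta_pos":[0.47,-0.93,0],"gripper":0.2},{"angular":[0,0,0],"delta_pos":[0.47,-0.93,0],"gripper":0.2},{"angular":[0,0,0],"delta_pos":[0,0,0],"gripper":0.2}]'
python3 - <<'E'
from h import *
togo([.449,-.304,.07])
im=grab_frame("scene"); cv2.imwrite("pics/j_s.png",im[130:380,60:360][:,:,::-1].repeat(2,0).repeat(2,1))
E
```

```text
time: 14.35
tool_pos: [0.5059, -0.1912, 0.1983]
tool_rot: [-0.0, 0.0, 1.0, 0.0]
contact_force: [0.2, 0.6, -0.6]
gripper_width: 0.365
time: 14.98
tool_pos: [0.4493, -0.3033, 0.1983]
tool_rot: [-0.0, 0.002, 1.0, 0.0]
contact_force: [-0.4, 0.4, -1.8]
gripper_width: 0.36
t 14.97 pos [ 0.4493 -0.3033  0.1983] rows delta [ 0.01 -0.02  4.28] rows ang [ 0.   -0.   -0.04] F [-0.4  0.4 -1.8] grip 0.36 q [-0.73 -0.11  1.86 -0.    1.4  -2.3 ]
```

View pics/j_s.png

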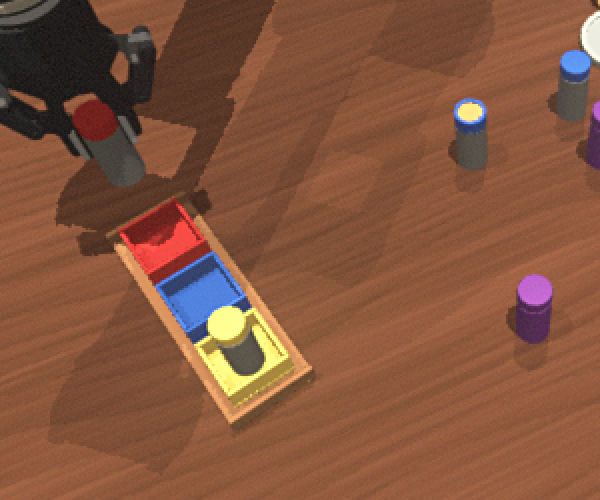

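```bash
python3 -m crank '[{"angular":[0,0,0],"delta_pos":[0,0,0.8],"gripper":0.2},{"angular":[0,0,0],"delta_pos":[0,0,0.8],"gripper":0.2},{"angular":[0,0,0],"delta_pos":[0,0,0.8],"gripper":0.2},{"angular":[0,0,0],"delta_pos":[0,0,0.8],"gripper":0.2},{"angular":[0,0,0],"delta_pos":[0,0,0.5],"gripper":0.2},{"angular":[0,0,0],"delta_pos":[0,0,0.4],"gripper":0.2},{"angular":[0,0,0],"delta_pos":[0,0,0.19],"gripper":0.2},{"angular":[0,0,0],"delta_pos":[0,0,0],"gripper":0.2}]'
python3 - <<'E'
from h import *
togo([.449,-.304,.0695])
im=grab_frame("scene"); cv2.imwrite("pics/k_s.png",im[130:380,60:360][:,:,::-1].repeat(2,0).repeat(2,1))
E
```

```text
time: 16.02
tool_pos: [0.4503, -0.3021, 0.0699]
tool_rot: [0.0, 0.0, 1.0, -0.0]
contact_force: [-0.2, -0.6, -1.9]
gripper_width: 0.36
t 16.02 pos [ 0.4503 -0.3021  0.0699] rows delta [ 0.04 -0.06  0.01] rows ang [-0.  0. -0.] F [-0.2 -0.6 -1.9] grip 0.36 q [-0.73  0.04  1.94  0.    1.16 -2.3 ]
```

View pics/k_s.png

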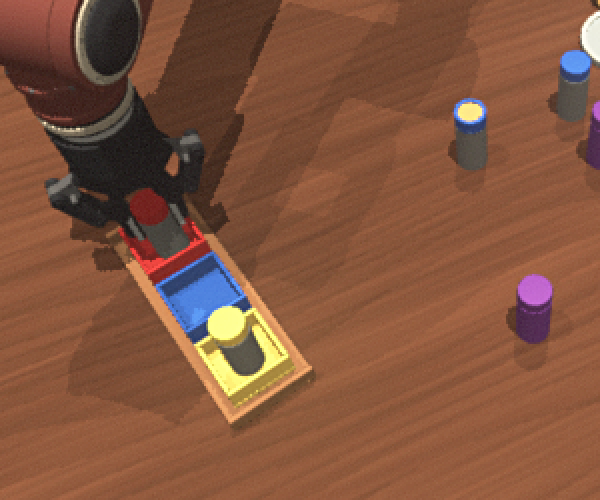

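The red tube is inside the red cup. I'll release it, rise and head for blue.

```bash
python3 -m crank '[{"angular":[0,0,0],"delta_pos":[0,0,0],"gripper":0.7},{"angular":[0,0,0],"delta_pos":[0,0,0],"gripper":0.7},{"angular":[0,0,0],"delta_pos":[0,0,0],"gripper":0.7},{"angular":[0,0,0],"delta_pos":[0,0,-0.5],"gripper":0.7},{"angular":[0,0,0],"delta_pos":[0,0,-0.9],"gripper":0.7},{"angular":[0,0,0],"delta_pos":[0,0,-1],"gripper":0.7},{"angular":[0,0,0],"delta_pos":[0,0,-1],"gripper":0.7},{"angular":[0,0,0],"delta_pos":[0,0,-0.9],"gripper":0.7},{"angular":[0,0,0],"delta_pos":[0,0.95,0],"gripper":0.7},{"angular":[0,0,0],"delta_pos":[0,0.95,0],"gripper":0.7},{"angular":[0,0,0],"delta_pos":[0,0.95,0],"gripper":0.7}]'
python3 - <<'E'
from h import *
togo([.463,.133,.2])
im=grab_frame("wrist"); cv2.imwrite("pics/l_w.png",im[:,:,::-1])
im=grab_frame("scene"); cv2.imwrite("pics/l_s.png",im[130:380,60:360][:,:,::-1].repeat(2,0).repeat(2,1))
E
```

```text
time: 17.45
tool_pos: [0.4504, -0.2159, 0.2002]
tool_rot: [0.001, 0.0, 1.0, -0.0]
contact_force: [0.4, 0.7, -0.4]
gripper_width: 0.701
t 17.45 pos [ 0.4504 -0.2159  0.2002] rows delta [-0.41 11.63 -0.  ] rows ang [-0.01  0.02 -0.01] F [ 0.4  0.7 -0.4] grip 0.701 q [-0.6  -0.22  1.95  0.    1.41 -2.17]
```

View pics/l_s.png

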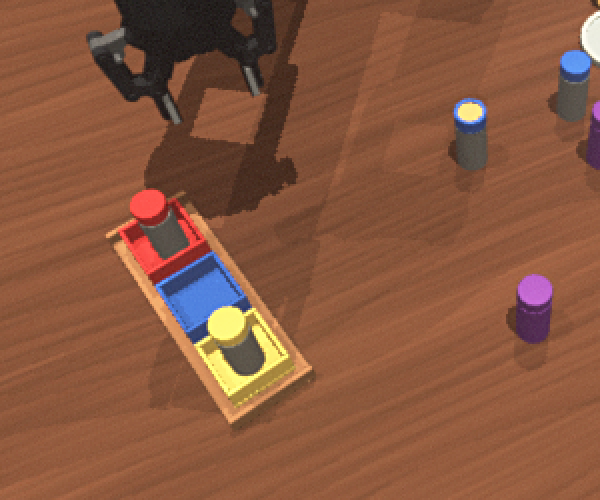

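View pics/l_w.png

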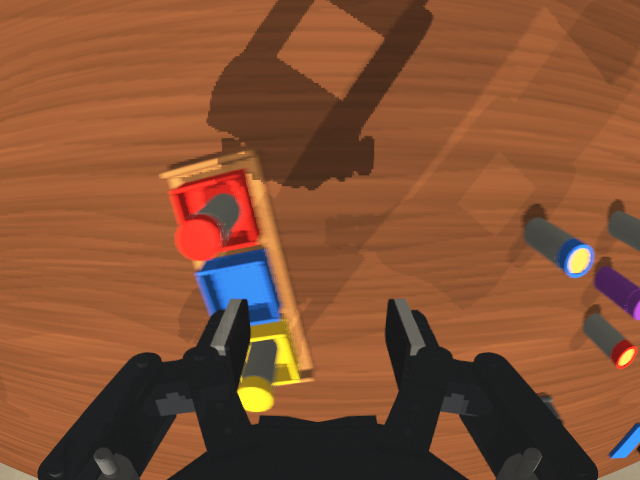

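Red stands upright in its cup: its cap is at (150,206) in the crop, with its base inside. Now I'll go over to blue.

```bash
python3 -m crank '[{"angular":[0,0,0],"delta_pos":[-0.04,0.97,0],"gripper":0.7},{"angular":[0,0,0],"delta_pos":[-0.04,0.97,0],"gripper":0.7},{"angular":[0,0,0],"delta_pos":[-0.04,0.97,0],"gripper":0.7},{"angular":[0,0,0],"delta_pos":[-0.04,0.97,0],"gripper":0.7},{"angular":[0,0,0],"delta_pos":[-0.04,0.97,0],"gripper":0.7},{"angular":[0,0,0],"delta_pos":[-0.04,0.97,0],"gripper":0.7},{"angular":[0,0,0],"delta_pos":[-0.04,0.97,0],"gripper":0.7},{"angular":[0,0,0],"delta_pos":[-0.04,0.97,0],"gripper":0.7},{"angular":[0,0,0],"delta_pos":[-0.04,0.97,0],"gripper":0.7},{"angular":[0,0,0],"delta_pos":[-0.04,0.97,0],"gripper":0.7},{"angular":[0,0,0],"delta_pos":[0,0.97,0],"gripper":0.7},{"angular":[0,0,0],"delta_pos":[0,0.93,0],"gripper":0.7}]'
python3 -m crank '[{"angular":[0,0,0],"delta_pos":[0,0,0],"gripper":0.7}]'
python3 - <<'E'
from h import *
togo([.463,.133,.057])
im=grab_frame("wrist"); cv2.imwrite("pics/m_w.png",im[:,:,::-1])
E
```

```text
time: 19.05
tool_pos: [0.4631, 0.1318, 0.1998]
tool_rot: [0.001, 0.0, 1.0, -0.0]
contact_force: [-0.6, 0.3, -0.8]
gripper_width: 0.703
time: 19.18
tool_pos: [0.4629, 0.132, 0.1996]
tool_rot: [0.001, -0.001, 1.0, -0.0]
contact_force: [-0.1, 0.2, -0.1]
gripper_width: 0.696
t 19.18 pos [0.4629 0.132  0.1996] rows delta [0.   0.03 4.75] rows ang [-0.    0.01  0.02] F [-0.1  0.2 -0.1] grip 0.696 q [ 0.12 -0.27  1.99 -0.    1.42 -1.45]
```

View pics/m_w.png

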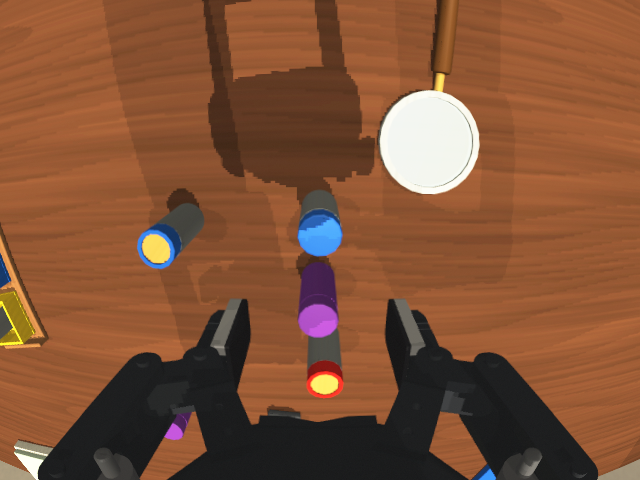

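The blue capped tube is under the gripper at (320,233), with the purple tube behind it at (318,318) and clear of the jaws. I'll descend and grip.

```bash
python3 -m crank '[{"angular":[0,0,0],"delta_pos":[0,0.04,0.9],"gripper":0.7},{"angular":[0,0,0],"delta_pos":[0,0,0.95],"gripper":0.7},{"angular":[0,0,0],"delta_pos":[0,0,0.95],"gripper":0.7},{"angular":[0,0,0],"delta_pos":[0,0,0.95],"gripper":0.7},{"angular":[0,0,0],"delta_pos":[0,0,0.55],"gripper":0.7},{"angular":[0,0,0],"delta_pos":[0,0,0.44],"gripper":0.7},{"angular":[0,0,0],"delta_pos":[0,0,0],"gripper":0.2},{"angular":[0,0,0],"delta_pos":[0,0,0],"gripper":0.2},{"angular":[0,0,0],"delta_pos":[0,0,0],"gripper":0.2},{"angular":[0,0,0],"delta_pos":[0,0,0],"gripper":0.2}]'
python3 - <<'E'
from h import *
togo([.523,-.289,.2])
im=grab_frame("scene"); cv2.imwrite("pics/n_s.png",im[100:340,250:490][:,:,::-1].repeat(2,0).repeat(2,1))
E
```

```text
time: 20.48
tool_pos: [0.4629, 0.1327, 0.0574]
tool_rot: [0.001, 0.0, 1.0, 0.0]
contact_force: [-0.2, 0.2, -0.4]
gripper_width: 0.356
t 20.48 pos [0.4629 0.1327 0.0574] rows delta [ -2.01 -14.06  -4.75] rows ang [ 0.    0.02 -0.  ] F [-0.2  0.2 -0.4] grip 0.356 q [ 0.12 -0.09  2.09 -0.    1.14 -1.45]
```

View pics/n_s.png

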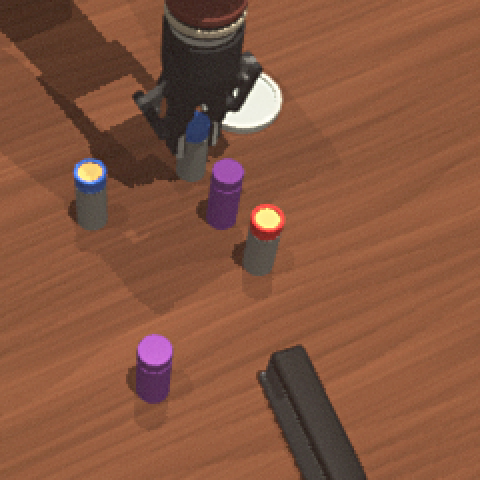

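The blue tube is gripped and its neighbours are untouched. I'll carry it to the blue cup.

```bash
python3 -m crank '[{"angular":[0,0,0],"delta_pos":[0,0,-0.95],"gripper":0.2},{"angular":[0,0,0],"delta_pos":[0,0,-0.95],"gripper":0.2},{"angular":[0,0,0],"delta_pos":[0,0,-0.95],"gripper":0.2},{"angular":[0,0,0],"delta_pos":[0,0,-0.95],"gripper":0.2},{"angular":[0,0,0],"delta_pos":[0,0,-0.95],"gripper":0.2},{"angular":[0,0,0],"delta_pos":[-0.13,-0.94,0],"gripper":0.2},{"angular":[0,0,0],"delta_pos":[-0.13,-0.94,0],"gripper":0.2},{"angular":[0,0,0],"delta_pos":[-0.13,-0.94,0],"gripper":0.2},{"angular":[0,0,0],"delta_pos":[-0.13,-0.94,0],"gripper":0.2},{"angular":[0,0,0],"delta_pos":[-0.13,-0.94,0],"gripper":0.2},{"angular":[0,0,0],"delta_pos":[-0.13,-0.94,0],"gripper":0.2},{"angular":[0,0,0],"delta_pos":[-0.13,-0.94,0],"gripper":0.2}]'
python3 -m crank '[{"angular":[0,0,0],"delta_pos":[-0.13,-0.94,0],"gripper":0.2},{"angular":[0,0,0],"delta_pos":[-0.13,-0.94,0],"gripper":0.2},{"angular":[0,0,0],"delta_pos":[-0.13,-0.94,0],"gripper":0.2},{"angular":[0,0,0],"delta_pos":[-0.13,-0.94,0],"gripper":0.2},{"angular":[0,0,0],"delta_pos":[-0.13,-0.94,0],"gripper":0.2},{"angular":[0,0,0],"delta_pos":[-0.13,-0.94,0],"gripper":0.2},{"angular":[0,0,0],"delta_pos":[-0.13,-0.94,0],"gripper":0.2},{"angular":[0,0,0],"delta_pos":[-0.13,-0.9,0],"gripper":0.2},{"angular":[0,0,0],"delta_pos":[0,0,0],"gripper":0.2}]'
python3 - <<'E'
from h import *
togo([.523,-.289,.07])
im=grab_frame("scene"); cv2.imwrite("pics/o_s.png",im[130:380,60:360][:,:,::-1].repeat(2,0).repeat(2,1))
E
```

```text
time: 22.02
tool_pos: [0.4893, -0.0656, 0.1987]
tool_rot: [-0.0, 0.0, 1.0, 0.0]
contact_force: [0.4, -0.8, -3.4]
gripper_width: 0.357
time: 23.15
tool_pos: [0.5204, -0.2904, 0.1986]
tool_rot: [-0.0, 0.001, 1.0, 0.0]
contact_force: [0.1, 0.4, -1.8]
gripper_width: 0.363
t 23.15 pos [ 0.5204 -0.2904  0.1986] rows delta [-0.09  0.05  4.29] rows ang [ 0.   -0.01 -0.03] F [ 0.1  0.4 -1.8] grip 0.363 q [-0.63  0.02  1.73 -0.    1.39 -2.2 ]
```

View pics/o_s.png

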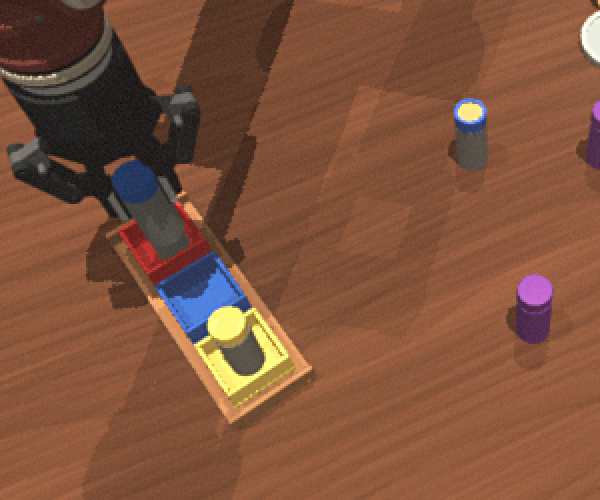

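The blue tube is over the middle cup, seen in front of the red one in this view. I'll make the small correction, descend, and open only to 0.6.

```bash
python3 -m crank '[{"angular":[0,0,0],"delta_pos":[-0.09,0.04,0.6],"gripper":0.2},{"angular":[0,0,0],"delta_pos":[0,0,0.8],"gripper":0.2},{"angular":[0,0,0],"delta_pos":[0,0,0.8],"gripper":0.2},{"angular":[0,0,0],"delta_pos":[0,0,0.8],"gripper":0.2},{"angular":[0,0,0],"delta_pos":[0,0,0.6],"gripper":0.2},{"angular":[0,0,0],"delta_pos":[0,0,0.4],"gripper":0.2},{"angular":[0,0,0],"delta_pos":[0,0,0.28],"gripper":0.2},{"angular":[0,0,0],"delta_pos":[0,0,0],"gripper":0.2}]'
python3 - <<'E'
from h import *
togo([.523,-.289,.07])
im=grab_frame("scene"); cv2.imwrite("pics/p_s.png",im[130:380,60:360][:,:,::-1].repeat(2,0).repeat(2,1))
E
```

```text
time: 24.2
tool_pos: [0.5235, -0.288, 0.0707]
tool_rot: [0.0, 0.0, 1.0, -0.0]
contact_force: [-0.1, -0.7, -2.9]
gripper_width: 0.362
t 24.2 pos [ 0.5235 -0.288   0.0707] rows delta [ 0.02 -0.03  0.02] rows ang [-0.  0. -0.] F [-0.1 -0.7 -2.9] grip 0.362 q [-0.63  0.16  1.81 -0.    1.17 -2.2 ]
```

View pics/p_s.png

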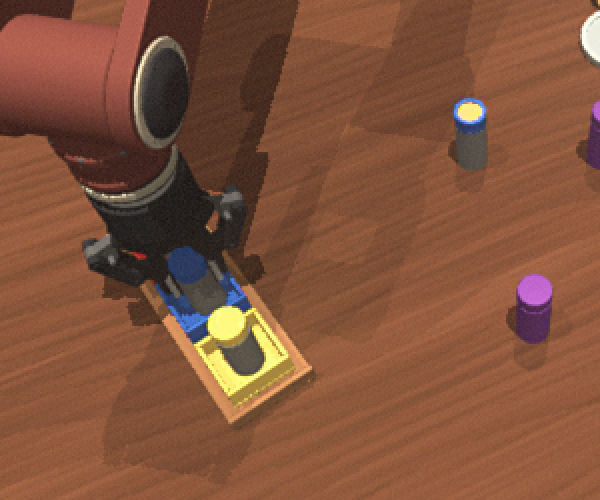

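```bash
python3 -m crank '[{"angular":[0,0,0],"delta_pos":[0,0,0.03],"gripper":0.2},{"angular":[0,0,0],"delta_pos":[0,0,0],"gripper":0.6},{"angular":[0,0,0],"delta_pos":[0,0,0],"gripper":0.6},{"angular":[0,0,0],"delta_pos":[0,0,0],"gripper":0.6},{"angular":[0,0,0],"delta_pos":[0,0,-0.5],"gripper":0.6},{"angular":[0,0,0],"delta_pos":[0,0,-0.9],"gripper":0.6},{"angular":[0,0,0],"delta_pos":[0,0,-1],"gripper":0.6},{"angular":[0,0,0],"delta_pos":[0,0,-1],"gripper":0.6},{"angular":[0,0,0],"delta_pos":[0,0,-1],"gripper":0.6}]'
python3 -m crank '[{"angular":[0,0,0],"delta_pos":[0.9,0.9,-0.4],"gripper":0.6},{"angular":[0,0,0],"delta_pos":[0.9,0.9,-0.4],"gripper":0.6},{"angular":[0,0,0],"delta_pos":[0.9,0.9,-0.4],"gripper":0.6},{"angular":[0,0,0],"delta_pos":[0.9,0.9,0],"gripper":0.6},{"angular":[0,0,0],"delta_pos":[0,0.9,0],"gripper":0.6},{"angular":[0,0,0],"delta_pos":[0,0,0],"gripper":0.6},{"angular":[0,0,0],"delta_pos":[0,0,0],"gripper":0.6}]'
python3 - <<'E'
from h import *
togo([.523,-.289,.2])
s=grab_frame("scene"); t=grab_frame("top")
cv2.imwrite("pics/q_s.png",s[:,:,::-1]); cv2.imwrite("pics/q_t.png",cv2.resize(t[180:360,190:510],None,fx=2.5,fy=2.5,interpolation=cv2.INTER_CUBIC)[:,:,::-1])
hsv=cv2.cvtColor(t,cv2.COLOR_RGB2HSV)
R={"red":[(0,170,120),(5,255,255)],"blue":[(100,150,90),(122,255,255)],"yellow":[(22,140,120),(34,255,255)],"purple":[(128,100,60),(160,255,255)]}
for k,(lo,hi) in R.items():
    m=cv2.inRange(hsv,lo,hi); n,l,st,ce=cv2.connectedComponentsWithStats(m)
    for i in range(1,n):
        if st[i,4]>40: print(k,st[i],ce[i].round(1),ray_plane("top",ce[i],.08).round(4)[:2])
a=cv2.imread("pics/a_top.png"); d=cv2.absdiff(a,t[:,:,::-1]).max(2)
for n,(x,y) in dict(ored=(266,245),oblue=(327,304),stap=(293,165),mag=(226,340),p1=(342,209),p2=(269,276)).items(): print(n,"diff max",d[y-10:y+10,x-10:x+10].max())
for n,p in dict(y=[.597,-.275,.092],b=[.523,-.289,.092],r=[.449,-.304,.092]).items(): print(n,"expected cap px",proj("top",p).round(1),proj("scene",p).round(1))
E
```

```text
time: 25.38
tool_pos: [0.5236, -0.2881, 0.2042]
tool_rot: [0.001, 0.0, 1.0, -0.0]
contact_force: [0.4, -0.1, -0.4]
gripper_width: 0.597
time: 26.25
tool_pos: [0.4157, -0.1535, 0.2386]
tool_rot: [0.0, 0.0, 1.0, -0.001]
contact_force: [-0.1, -0.1, 0.4]
gripper_width: 0.604
t 26.25 pos [ 0.4157 -0.1535  0.2386] rows delta [-3.58 -4.52  1.3 ] rows ang [-0.01  0.01 -0.  ] F [-0.1 -0.1  0.4] grip 0.604 q [-0.52 -0.4   2.03 -0.    1.51 -2.09]
red [258 237  16  16  59] [265.1 244.9] [0.597  0.1397]
red [464 298  25  17 212] [478.  305.5] [ 0.4644 -0.3029]
blue [ 128   93   42   44 1115] [148.6 114.9] [0.8888 0.3965]
blue [449 265  33  32 641] [465.5 280.4] [ 0.5171 -0.2794]
yellow [439 230  36  34 760] [457.2 245.8] [ 0.5903 -0.2653]
yellow [261 240  10  10  47] [265.5 244.4] [0.5981 0.1387]
purple [334 200  15  22 259] [340.9 210.1] [ 0.6704 -0.0215]
purple [261 268  18  18 227] [269.  276.8] [0.5294 0.1311]
ored diff max 9
oblue diff max 13
stap diff max 7
mag diff max 3
p1 diff max 8
p2 diff max 6
y expected cap px [[462.8 241.7]] [[172.9 291.4]]
b expected cap px [[471.2 276.9]] [[152.3 260.2]]
r expected cap px [[480.3 312.7]] [[132.5 231.4]]
```

View pics/q_s.png

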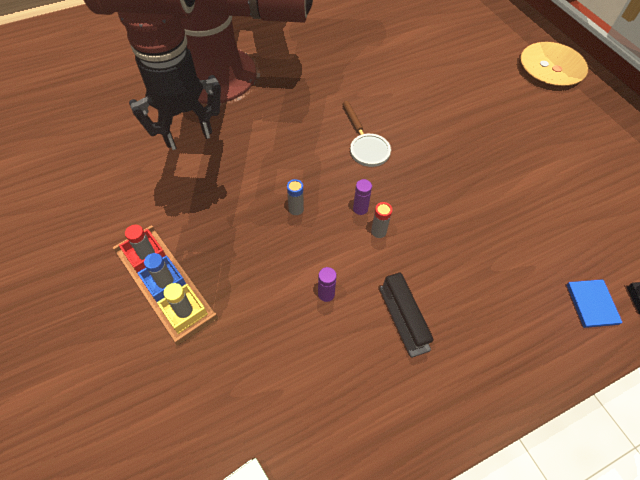

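View pics/q_t.png

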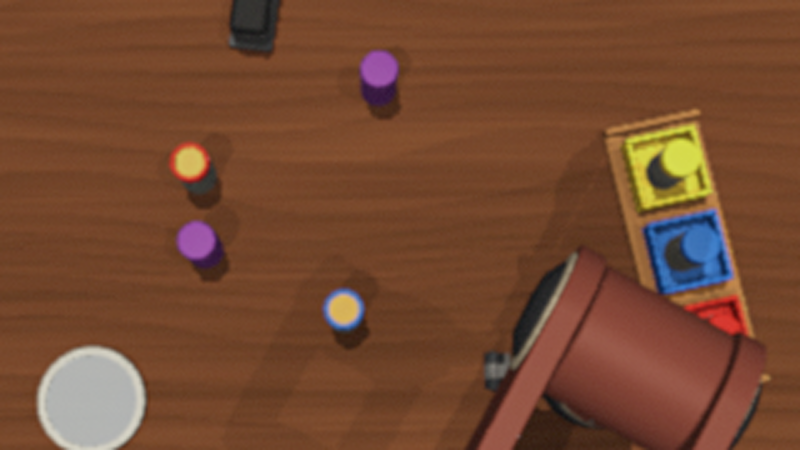

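Blue stands in the blue cup, and the yellow and blue caps are within about 2 px of expected in the top view. The arm hides the red cup there, so I'll clear it for a last check.

```bash
python3 -m crank '[{"angular":[0,0,0],"delta_pos":[0,0.95,0],"gripper":0.6},{"angular":[0,0,0],"delta_pos":[0,0.95,0],"gripper":0.6},{"angular":[0,0,0],"delta_pos":[0,0.95,0],"gripper":0.6},{"angular":[0,0,0],"delta_pos":[0,0.95,0],"gripper":0.6},{"angular":[0,0,0],"delta_pos":[0,0.95,0],"gripper":0.6},{"angular":[0,0,0],"delta_pos":[0,0.5,0],"gripper":0.6},{"angular":[0,0,0],"delta_pos":[0,0,0],"gripper":0.6},{"angular":[0,0,0],"delta_pos":[0,0,0],"gripper":0.6}]'
python3 - <<'E'
from h import *
t=grab_frame("top"); s=grab_frame("scene")
a=cv2.resize(t[210:350,420:510],None,fx=4.2,fy=4.2,interpolation=cv2.INTER_CUBIC); b=cv2.resize(s[215:345,105:220],None,fx=3.6,fy=3.6,interpolation=cv2.INTER_CUBIC)
h=min(a.shape[0],b.shape[0]); cv2.imwrite("pics/r.png",np.hstack([a[:h],b[:h]])[:,:,::-1]); print(state()["joint_vel"].round(3))
E
```

```text
time: 27.35
tool_pos: [0.4156, 0.0038, 0.2378]
tool_rot: [-0.0, 0.001, 1.0, -0.0]
contact_force: [-0.1, -0.2, 0.5]
gripper_width: 0.596
[ 0.001 -0.001  0.002  0.003 -0.001  0.002]
```

View pics/r.png

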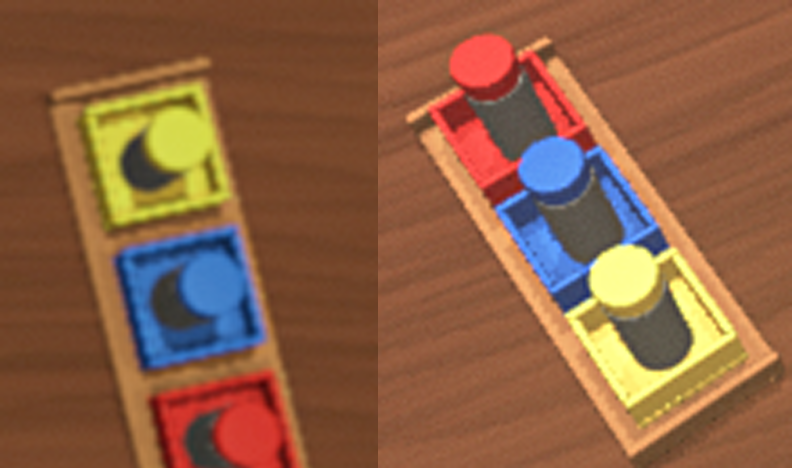

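All three tubes stand upright on the floors of their matching cups, and the cap offset looks the same in each. The arm is clear and still, so I'm handing in.

```bash
python3 -c "
from plant import *
print(job_done())"
```

```text
the job is handed in; nothing more can be done
None
```

I put the yellow, red and blue capped tubes upright in their matching cups and handed the job in at about 27.5 s of the 86 s. `job_done()` gave no verdict.

**Placed tubes:** The last top and scene pictures show all three standing on the floors of their cups, released, with the arm clear and still. In the top view the yellow and blue caps were within about 2 px of where I expected them. The red cap got only a visual check there. In the scene view the caps were off by 2–3 px, red the most, which I put at about 3 mm.

**Things to leave alone:** Both open tubes, the stapler, the magnifier and the two purple tubes looked unchanged in the top picture before and after (differences near noise level). That check was made just before the last arm move, which stayed high above them.

**Disagreements:**
- **Cameras:** The wrist and top cameras differed by 2–4 mm, mostly along x. I used values in between for the tubes and cups.
- **Networks:** They reported purple tubes as `tube_red` and `tube_blue`, and the magnifier as `cup_blue`. I told these apart by colour.

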